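# Index the carrier and hold the gauge pin

## Task

Push the blue carrier along its slide until it clicks home in the station under the gauge pin; only then press the red palm knob down so that the needle stands in the dial's green band, hold it there for two seconds, never going into the red, and finish while still holding it there. The program ends with the knob held down and the carrier still home; leave the loose things around alone.

Things in the scene. Friction and masses are not known exactly. Their poses are not given: they have to be found in the camera images.
- slide: the fixed gauging slide: dark base plate 100 x 470 x 18 mm with two steel rods; at its +y end a black column whose beam overhangs towards -y. Origin on the work surface, its y axis along the rods towards the column, x across, z up. Its yaw is within 20 degrees of 0. The white dial lies on the column; all of it is below 145 mm but the red knob, whose axis is at x = 0, y = +100 mm.
- carrier (a joint): travel in m of the blue carrier along the slide's +y, -0.005 to 0.152. Starts parked at 0 to 0.045, held by friction (2 N, damping 20 N per m/s). Station detent at 0.140: from about 0.121 pushing takes up to about 9 N; past about 0.132 the detent draws the carrier in, forwards off the pusher, and centres it at 0.140 within about 1 mm; beyond, it pushes back strongly.
- push_tab (a point): middle of the carrier's upright aluminium push tab, 90 mm above the surface. The tab is 44 mm wide (slide x), 14 mm thick (slide y), from 54 to 120 mm above the surface, at the carrier's rear (-y) end; push its rear face, 7 mm behind this point. Nothing stands behind it. Slide y of this point = -0.170 + carrier joint; at the station it is 130 mm from the knob's axis.
- plunger (a joint): downward travel in m of the spring-loaded gauge pin with the red palm knob: 0 = up (rest), 0.024 = bottomed. The spring pushes up with 4 N at the start plus 0.45 N per mm (about 9.4 N at 12 mm). It springs back when let go. The dial's green band is 0.009 to 0.015, its middle 0.012; the red zone begins at 0.021.
- knob_top (a point): centre of the flat top of the red palm knob (44 mm across, 18 mm thick), pressed from above; 188 mm above the work surface at rest, it goes down with the pin
- needle (a joint): angle in rad of the black needle on the dial, driven by the pin: 100 rad per m of pin travel, clockwise seen from above; the green band is 0.9 to 1.5 rad, red from 2.1 rad on
- star_knob: loose bystander: black star-shaped hand knob, 48 mm across, 28 mm tall (origin: centre of its underside)
- saddle: loose bystander: blue U-shaped saddle, 50 x 70 mm, 54 mm tall (origin: centre of its underside)
- spare_bar: loose bystander: flat aluminium bar with dark slots, 28 x 150 x 10 mm, lying (origin: centre of its underside)
- grease_jar: loose bystander: white jar with a yellow cap, 54 mm across, 55 mm tall (origin: centre of its underside)
- thumb_nut: loose bystander: brass thumb nut, 30 mm across, 26 mm tall (origin: centre of its underside)
- screwdriver: loose bystander: screwdriver with an orange handle, lying (origin: on its underside near the middle)
- rest_block: loose bystander: wooden block with a brown facing, 60 x 100 mm, 42 mm tall (origin: centre of its underside)

How it is judged:
By the outcome, as a careful person would: the job done as asked, in the order asked, and still so for the second after the job is handed in, while the arm keeps its last pose, push and grip.
It also fails if it takes over 46 s, if anything falls off the work surface, if the arm or the gripper's body presses on something with over 40 N, if the wrist force passes 120 N, or if a joint passes its speed limit or range.

## Robot

A 6-joint arm with a two-finger parallel gripper is mounted at the origin on the work surface. World frame = base frame: x ahead of the robot, y to its left, z up, the work surface at z = 0. Lengths are in m, angles in rad, forces in N, time in s.
With the tool pointing down it reaches from about 0.375 to 0.825 m from the base axis. Payload 5.5 kg.
Tool frame: the origin (TCP) lies midway between the tips of the shut fingers; the grasp point (between the pads) lies 19 mm behind it; z points along the fingers, y is the direction in which the jaws open and shut (so a half turn about z gives the same grasp; the last joint's range is limited). The gripper opens to 85 mm and grips with 20 to 120 N. Pads are 22 mm wide; open, the fingers measure 114 mm over their backs; the gripper's body (76 mm by 85 mm) begins 54 mm behind the grasp point. The pads swing forward as they close: fully open they stand 13 mm farther back than shut.
Start: joints at [-1.268, 0.314, -0.047, 1.21, 0, 1.571], TCP at [0.179, -0.573, 0.231] pointing down, gripper open.
Joint ranges: [-2.67, 2.67], [-0.69, 1.73], [-1.03, 1.25], [-2.08, 2.16], [-1.42, 1.45], [-3.14, 3.14]. Speed limits (rad/s): [2.39, 2.39, 3.01, 3.14, 3.14, 3.14].

## Interface

Orientations are given as [roll, pitch, yaw] about the fixed x, y, z axes, in that order (R = Rz(yaw) Ry(pitch) Rx(roll)).
In Python, from workcell import ctrl gives the robot as it stands. The module is installed in compiled form; this text tells all that it offers.
- The arm moves only by the tool step_arm, never from a script. Its argument "motion" is text: rows parted by semicolons, each of 4 numbers parted by spaces: the shift along the tool's x, y, z in m, then the turn about the tool's z in degrees. In form: x y z roll; .... A call has 1 to 8 rows; each row shifts and turns the commanded pose from where the row before left it, along the tool's axes as they then stand; what a row does not reach is not made up. A row lasts 1/8 s, in which the tool goes at most 62.5 mm and 10.7 degrees, less where a joint would pass 70% of its speed; a pose out of reach is approached as far as the arm can. A call with a gripper value outside its range is refused whole. "claw" is the closure, from -1 (fully open) to 1 (shut), set as the call begins (left out, the last holds). The fingers move at their own pace and stop on an object; the grip force is fixed at half the most. Time passes only in rows, so rows that do not move let the fingers close. It gives the time, the measured TCP pose, the force and the opening at its end, in the units of the state.
- ctrl.observe(): the state, without advancing time (a new reading comes with each control period).
- ctrl.grab_frame(name): name is "scene" or "side" or "wrist"; returns the picture (480x640x3 uint8, red, green, blue); there is no depth.
- ctrl.get_calibration(name): a dict with "vertical_fov" (degrees; the focal length in pixels is half the picture's height over the tangent of half this angle, whatever the lens; pixels are square), "cx", "cy" (the principal point, pixels), "R" (3x3) and "t" (3): a world point X has camera coordinates R X + t; the wrist camera has in their place "mount" (4x4, takes a point from camera to tool coordinates, whose origin is the TCP and whose axes are the flange's). Camera axes: x right, y down, z forward; pixel columns grow to the right and rows downward; lengths in m; the calibration is good to about 2 mm. A picture is of the moment at which its call begins: read the wrist's pose just before it. get_calibration takes no time and is no camera call.
- ctrl.finish_job(): hands the job in, once; it reports no verdict.
The state is a dict: "clock": time; "joint_pos": joint angles; "joint_velocities": joint speeds; "tau": joint torques, N m; "position": TCP position; "ee_rot": TCP orientation; "force": force on the tool from outside, world axes, zero at the start; "wrist_torque": the same for the moment, N m; "finger_gap": opening from 0.0 (shut) to 1.0 (fully open).
Only numpy, scipy, OpenCV 4.12 (cv2) and the standard library are available. Lean on these libraries where they do the work, as an engineer would, in place of code of your own. Each camera call takes 0.05 s, during which the arm holds its last target.

## Working session

There is one attempt and no reset: what is moved stays moved. The work goes in short steps, Python scripts to look and compute and a tool call to move; the robot and the scene stay as the last step left them, time stands still between calls to the robot, and variables do not carry over. Pictures are saved under pics/ and viewed, and the job is handed in when it is done.

Besides the shell and the picture viewer there is one more tool, called after "Request:" as a command line: name --argument value ..., lists and objects as JSON in quotes. step_arm: Moves the arm, as the interface text tells. Its arguments: {"type":"object","properties":{"motion":{"type":"string"},"claw":{"type":"number"}},"required":["motion"]}

```bash
mkdir -p pics; python3 - <<'E'
from workcell import ctrl
import cv2
s=ctrl.observe();print(s)
for n in("scene","side","wrist"):
    im=ctrl.grab_frame(n);cv2.imwrite(f"pics/{n}0.png",im[:,:,::-1]);print(n,ctrl.get_calibration(n))
E
```

```text
{'clock': 0.0, 'joint_pos': array([-1.26801551e+00,  3.14207649e-01, -4.80506345e-02,  1.21020314e+00,
        1.20681191e-05,  1.57079025e+00]), 'joint_velocities': array([4.69357035e-04, 2.74642869e-04, 8.48392647e-05, 1.68010895e-03,
       1.18880282e-03, 1.29465165e-03]), 'tau': array([-1.88272716e-03, -5.39585316e+01,  3.39750230e+01,  1.94117718e-02,
       -2.15283030e-04,  1.15127619e-06]), 'position': array([ 0.17874092, -0.57216666,  0.23045805]), 'ee_rot': array([-3.13992755e+00, -1.20782135e-05,  3.02786868e-01]), 'force': array([ 0.06712484,  0.15474281, -0.43701699]), 'wrist_torque': array([-0.01831552, -0.00526216,  0.01184912]), 'finger_gap': 0.9993203635265472}
scene {'vertical_fov': 55.04477948973839, 'cx': 324.59033854344295, 'cy': 234.62837334945948, 'R': array([[-0.36815052,  0.92970382, -0.01077039],
       [ 0.72861505,  0.28128735, -0.62449782],
       [-0.57756844, -0.23775667, -0.78095228]]), 't': array([ 0.22073039, -0.32850776,  1.68700287])}
side {'vertical_fov': 54.55843703920041, 'cx': 316.1651020149682, 'cy': 242.08672052867973, 'R': array([[-0.74566476, -0.66615351, -0.01495177],
       [-0.48693996,  0.56010319, -0.67020436],
       [ 0.45483353, -0.49246716, -0.74202598]]), 't': array([0.42274268, 0.36753136, 1.08156865])}
wrist {'vertical_fov': 61.14616087727223, 'cx': 320.97957593247384, 'cy': 237.79952427702588, 'mount': array([[ 8.22567972e-04, -9.46784467e-01, -3.21867203e-01,
         8.37092458e-02],
       [ 9.99999629e-01,  8.61018382e-04,  2.28940296e-05,
         3.39523658e-04],
       [ 2.55457867e-04, -3.21867102e-01,  9.46784824e-01,
        -1.42149548e-01],
       [ 0.00000000e+00,  0.00000000e+00,  0.00000000e+00,
         1.00000000e+00]])}
```

View pics/scene0.png

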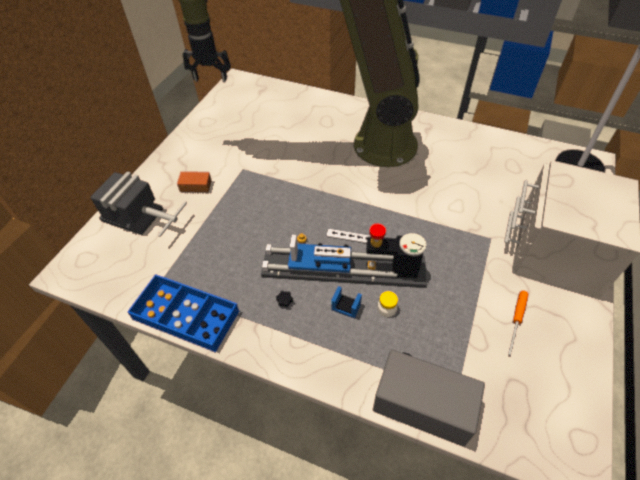

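View pics/side0.png

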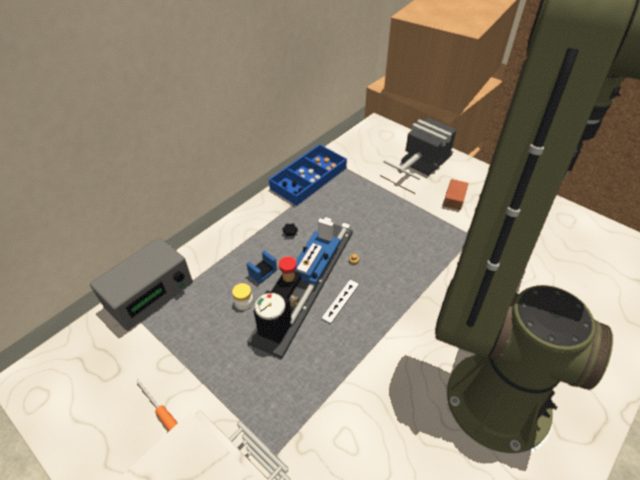

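View pics/wrist0.png

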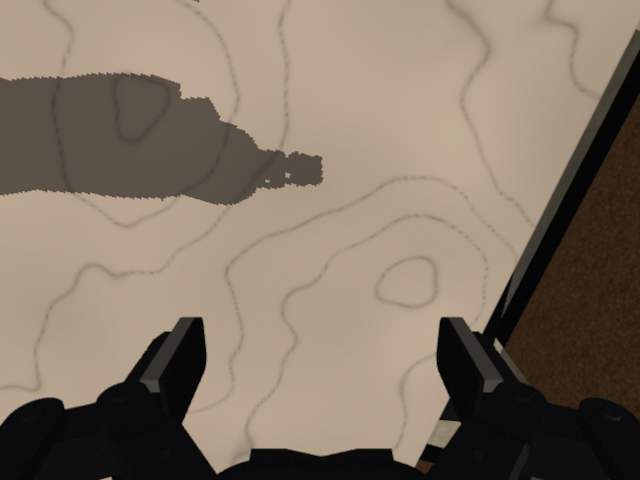

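The scene view shows the red knob at (377,231), the dial at (412,244) and the tab near (294,248). In the side view they are at (288,265), (270,305) and (326,228). I'll zoom in and triangulate.

```bash
cat > h.py <<'E'
import numpy as np,cv2
from workcell import ctrl
def K(c):
    f=240/np.tan(np.radians(c['vertical_fov'])/2);return np.array([[f,0,c['cx']],[0,f,c['cy']],[0,0,1]])
def P(n):
    c=ctrl.get_calibration(n);return K(c)@np.c_[c['R'],c['t']]
def tri(a,b):
    X=cv2.triangulatePoints(P('scene'),P('side'),np.array(a,float).reshape(2,1),np.array(b,float).reshape(2,1));return (X[:3]/X[3]).ravel()
def plane(n,uv,z):
    p=P(n);C=-np.linalg.inv(p[:,:3])@p[:,3];d=np.linalg.inv(p[:,:3])@np.array([*uv,1.]);return C+d*(z-C[2])/d[2]
def proj(n,X):
    q=P(n)@np.array([*X,1.]);return q[:2]/q[2]
def red(im):
    h=cv2.cvtColor(im,cv2.COLOR_RGB2HSV);return ((h[...,0]<6)|(h[...,0]>175))&(h[...,1]>200)&(h[...,2]>120)
E
python3 - <<'E'
import cv2,numpy as np
from h import *
a=cv2.imread('pics/scene0.png');b=cv2.imread('pics/side0.png')
cv2.imwrite('pics/sz.png',cv2.resize(a[215:295,250:440],None,fx=4,fy=4,interpolation=cv2.INTER_CUBIC))
cv2.imwrite('pics/dz.png',cv2.resize(b[205:355,240:370],None,fx=4,fy=4,interpolation=cv2.INTER_CUBIC))
for n,i in(('scene',a),('side',b)):
    m=red(i[:,:,::-1].copy()).astype(np.uint8)
    k,l,s,c=cv2.connectedComponentsWithStats(m)
    for j in range(1,k):
        if s[j,4]>20: print(n,s[j],c[j],plane(n,c[j],.188))
E
```

```text
scene [370 224  16  14 177] [377.15254237 230.52542373] [0.54792263 0.12819411 0.188     ]
```

View pics/sz.png

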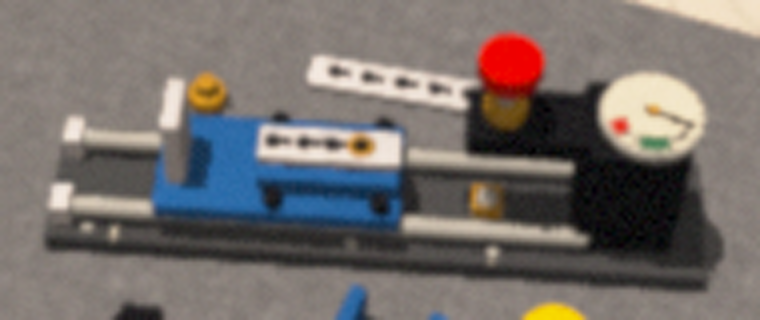

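View pics/dz.png

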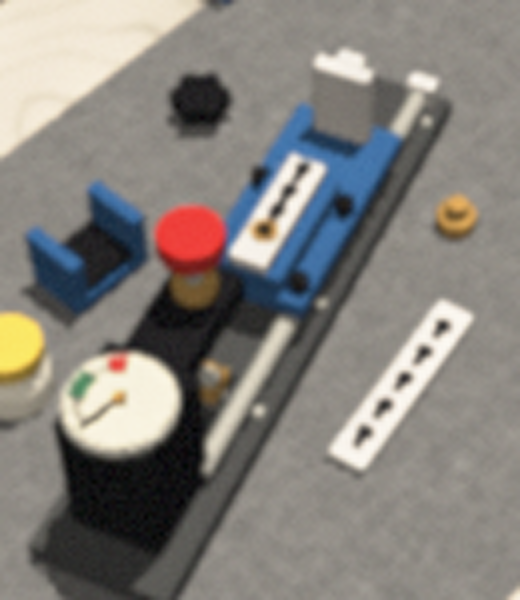

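```bash
python3 - <<'E'
from h import *
z=lambda x,y:((x+.5)/4-.5+250,(y+.5)/4-.5+215)
w=lambda x,y:((x+.5)/4-.5+240,(y+.5)/4-.5+205)
T={}
for n,a,b,h in(('knob',(512,52),(191,232),.188),('dial',(652,109),(119,398),.145),('tabtop',(176,88),(343,64),.12),('starplate cornerR(+x? edge near)',(48,240),(449,104),.018)):
    X=tri(z(*a),w(*b));T[n]=X;print(n,X.round(4),plane('scene',z(*a),h).round(4),plane('side',w(*b),h).round(4))
for a,b in(('tabtop','knob'),('knob','dial'),('tabtop','dial')):
    d=T[b]-T[a];print(a,b,np.hypot(*d[:2]),'yaw',np.degrees(np.arctan2(-d[0],d[1])))
# plate edges at z=.018
p=plane('scene',z(46,236),.018);q=plane('scene',z(705,272),.018);d=q-p;print(p,q,np.linalg.norm(d),np.degrees(np.arctan2(-d[0],d[1])))
p=plane('side',w(450,105),.018);q=plane('side',w(185,600),.018);d=q-p;print(p,q,np.linalg.norm(d),np.degrees(np.arctan2(-d[0],d[1])))
for n in('scene','side'):
    c=ctrl.get_calibration(n);print(-c['R'].T@c['t'])
E
```

```text
knob [0.5405 0.1281 0.19  ] [0.5382 0.1264 0.188 ] [0.5418 0.1284 0.188 ]
dial [0.5141 0.221  0.1413] [0.5165 0.2202 0.145 ] [0.5122 0.2236 0.145 ]
tabtop [ 0.6044 -0.0859  0.1293] [ 0.5967 -0.0916  0.12  ] [ 0.6103 -0.0903  0.12  ]
starplate cornerR(+x? edge near) [ 0.6295 -0.2161 -0.0577] [ 0.6847 -0.1595  0.018 ] [ 0.5869 -0.1872  0.018 ]
tabtop knob 0.22326016130494103 yaw 16.629606389645296
knob dial 0.09660604121003864 yaw 15.878083408268601
tabtop dial 0.3198604021656814 yaw 16.40263309835766
[ 0.68209214 -0.16239098  0.018     ] [0.54187169 0.28311153 0.018     ] 0.46704845276562634 17.47122514832358
[ 0.58566652 -0.18684146  0.018     ] [0.44512568 0.24814829 0.018     ] 0.4571299733094696 17.90512550726312
[1.29497732 0.28828737 1.11469372]
[0.00225634 0.60839308 1.05519391]
```

```bash
python3 - <<'E'
from h import *
for n,a,b in(('vise',(125,190),(432,130)),('block',(195,178),(457,186)),('vise handle',(185,225),(395,175))):
    print(n,tri(a,b).round(3))
u=np.array([.953,.302]);v=np.array([-.302,.953])
# check projected knob/tab
im=cv2.imread('pics/scene0.png')
s=ctrl.observe();R=cv2.Rodrigues
from scipy.spatial.transform import Rotation as Ro
M=Ro.from_euler('xyz',s['ee_rot']).as_matrix();print(M.round(3))
tgt=np.array([.620,-.1255,.231]);print(M.T@(tgt-s['position']))
E
```

```text
vise [ 0.615 -0.643  0.126]
block [ 0.435 -0.529  0.052]
vise handle [ 0.621 -0.45   0.049]
[[ 0.954  0.298 -0.   ]
 [ 0.298 -0.954  0.001]
 [ 0.    -0.001 -1.   ]]
[ 5.54381696e-01 -2.94868471e-01  2.14340253e-05]
```

Request:
step_arm --motion "0.03 -0.016 0 0; 0.04 -0.0215 0 0; 0.04 -0.0215 0 0; 0.04 -0.0215 0 0; 0.04 -0.0215 0 0; 0.04 -0.0215 0 0; 0.04 -0.0215 0 0; 0.04 -0.0215 0 0" --claw 1

```text
clock: 1.15
position: [0.426, -0.3201, 0.2311]
ee_rot: [-3.141, 0.0, 0.303]
force: [0.3, -0.2, 0.4]
finger_gap: 0.001
```

Request:
step_arm --motion "0.04 -0.0215 0 0; 0.04 -0.0215 0 0; 0.04 -0.0215 0 0; 0.04 -0.0215 0 0; 0.04 -0.0215 0 0; 0.03 -0.0135 0 0; 0 0 0 -9; 0 0 0 -9"

```text
clock: 2.15
position: [0.6087, -0.1366, 0.2306]
ee_rot: [-3.141, 0.001, 0.623]
force: [-0.5, 1.0, -0.1]
finger_gap: -0.004
```

Request:
step_arm --motion "0 0 0 -9; 0 0 0 -9; 0 0 0 -9; 0 0 0 -9; 0 0 0 -9; 0 0 0 -9; 0 0 0 -9; 0 0 0 -9"

```text
clock: 3.15
position: [0.6083, -0.1372, 0.2309]
ee_rot: [-3.141, -0.0, 1.879]
force: [-0.0, -0.1, -0.4]
finger_gap: 0.0
```

```bash
python3 - <<'E'
from h import *
s=ctrl.observe();print(s['position'],s['ee_rot'],s['joint_pos'])
for n in('wrist','side'):
    im=ctrl.grab_frame(n);cv2.imwrite(f"pics/{n}1.png",im[:,:,::-1])
E
```

```text
[ 0.6083491  -0.13719437  0.23086644] [-3.14084258e+00 -4.41327769e-04  1.87876548e+00] [-2.21809472e-01  3.59537146e-01  1.59733472e-02  1.22810280e+00
  1.78492172e-06  1.04101754e+00]
```

View pics/wrist1.png

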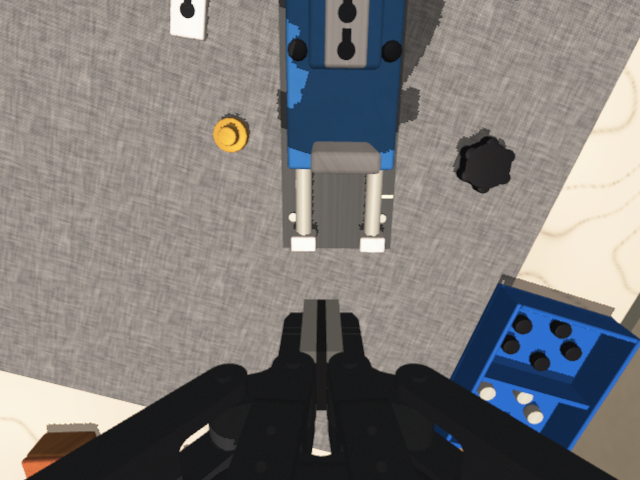

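View pics/side1.png

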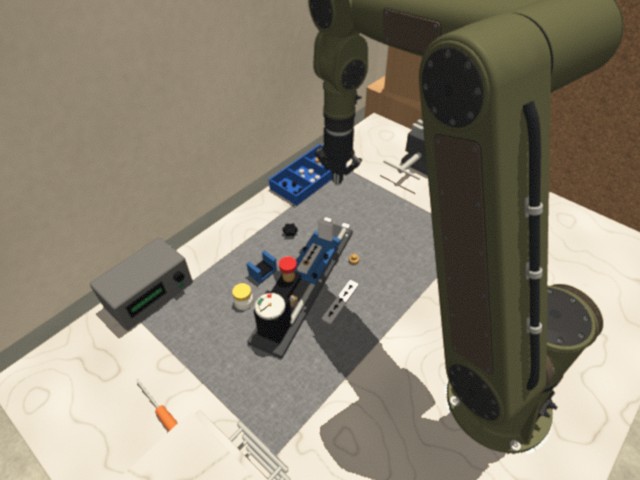

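```bash
cat >> h.py <<'E'
from scipy.spatial.transform import Rotation as Ro
def wplane(s,uv,z):
    c=ctrl.get_calibration('wrist');T=np.eye(4);T[:3,:3]=Ro.from_euler('xyz',s['ee_rot']).as_matrix();T[:3,3]=s['position']
    M=T@c['mount'];d=M[:3,:3]@np.linalg.inv(K(c))@np.array([*uv,1.]);C=M[:3,3];return C+d*(z-C[2])/d[2]
E
python3 - <<'E'
from h import *
a=cv2.imread('pics/wrist1.png');cv2.imwrite('pics/w1z.png',cv2.resize(a[120:260,260:420],None,fx=4,fy=4,interpolation=cv2.INTER_CUBIC))
s=dict(position=np.array([ 0.6083491,-0.13719437,0.23086644]),ee_rot=[-3.14084258e+00,-4.41327769e-04,1.87876548e+00])
M=Ro.from_euler('xyz',s['ee_rot']).as_matrix()
c=ctrl.get_calibration('wrist');print('cam',s['position']+M@c['mount'][:3,3])
for uv in((312,143),(380,143),(312,155),(380,155),(312,173),(379,173)):
    X=wplane(s,uv,.12);print(uv,X.round(4),'tool',(M.T@(X-s['position'])).round(4))
for uv in((283,240),(392,240),(285,190),(395,190)):
    X=wplane(s,uv,.018);print(uv,X.round(4),'tool',(M.T@(X-s['position'])).round(4))
E
```

```text
cam [ 0.58441173 -0.05840207  0.37305185]
(312, 143) [ 0.5864 -0.0837  0.12  ] tool [ 0.0576 -0.0046  0.1109]
(380, 143) [ 0.6258 -0.0711  0.12  ] tool [0.0577 0.0368 0.1109]
(312, 155) [ 0.5885 -0.0906  0.12  ] tool [ 0.0504 -0.0047  0.1109]
(380, 155) [ 0.6283 -0.0778  0.12  ] tool [0.0505 0.0371 0.1109]
(312, 173) [ 0.5918 -0.1011  0.12  ] tool [ 0.0393 -0.0048  0.1109]
(379, 173) [ 0.6316 -0.0884  0.12  ] tool [0.0394 0.037  0.1109]
(283, 240) [ 0.5877 -0.1858  0.018 ] tool [-0.0401 -0.0343  0.2129]
(392, 240) [ 0.6836 -0.1551  0.018 ] tool [-0.04    0.0665  0.2128]
(285, 190) [ 0.5764 -0.1401  0.018 ] tool [ 0.0068 -0.0311  0.2129]
(395, 190) [ 0.6694 -0.1104  0.018 ] tool [0.0069 0.0665 0.2128]
```

View pics/w1z.png

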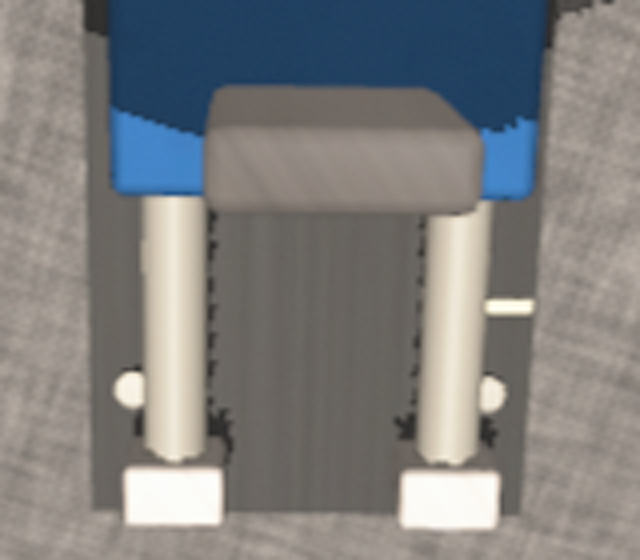

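The wrist view shows the top face of the tab from (312,172) to (380,152). Its rear face is at tool x +0.039 and its centre at y +0.016. The measured thickness of 13 mm and width of 42 mm agree with the given sizes. The tool yaw also matches the slide. Next I'll align and go down behind the tab.

Request:
step_arm --motion "0 0.016 0.02 0; 0 0 0.03 0; 0 0 0.03 0; 0 0 0.03 0; 0 0 0.03 0; 0 0 0 0; 0.008 0 0 0; 0.008 0 0 0"

```text
clock: 4.25
position: [0.6201, -0.1167, 0.0926]
ee_rot: [3.14, 0.001, 1.873]
force: [0.0, 0.2, -0.5]
finger_gap: -0.006
```

```bash
python3 - <<'E'
from h import *
s=ctrl.observe();print(s['position'],s['ee_rot'])
for n in('wrist',):
    im=ctrl.grab_frame(n);cv2.imwrite(f"pics/{n}2.png",im[:,:,::-1])
E
```

```text
[ 0.62009046 -0.11673778  0.09262665] [3.13956884e+00 8.67072212e-04 1.87321545e+00]
```

View pics/wrist2.png

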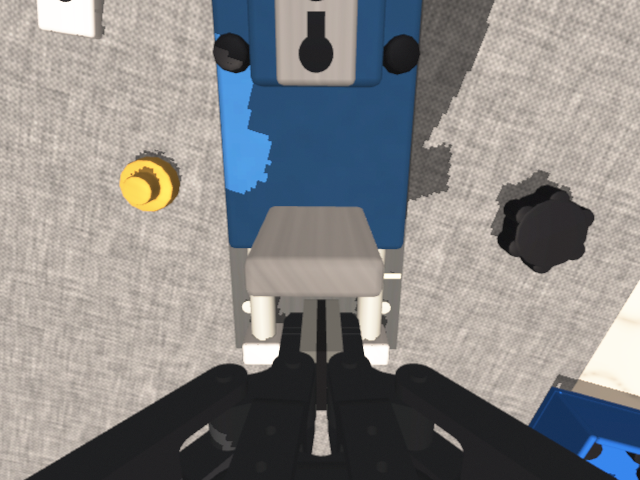

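The fingers sit behind the tab, centred on it to within about 2 mm. The tab's rear edge is at row 297. I'll start pushing gently.

Request:
step_arm --motion "0.005 0 0 0; 0.005 0 0 0; 0.005 0 0 0; 0.005 0 0 0; 0 0 0 0"

```text
clock: 4.92
position: [0.6132, -0.0977, 0.0914]
ee_rot: [3.141, -0.0, 1.874]
force: [0.5, -0.9, 0.7]
finger_gap: 0.002
```

```bash
python3 - <<'E'
from h import *
s=ctrl.observe();print(s['position'],s['ee_rot'],s['force'])
im=ctrl.grab_frame('wrist');cv2.imwrite(f"pics/wrist3.png",im[:,:,::-1])
E
```

```text
[ 0.61318118 -0.09768475  0.09144004] [ 3.14121281e+00 -3.37296857e-04  1.87390503e+00] [ 0.48185551 -0.88278069  0.66020134]
```

View pics/wrist3.png

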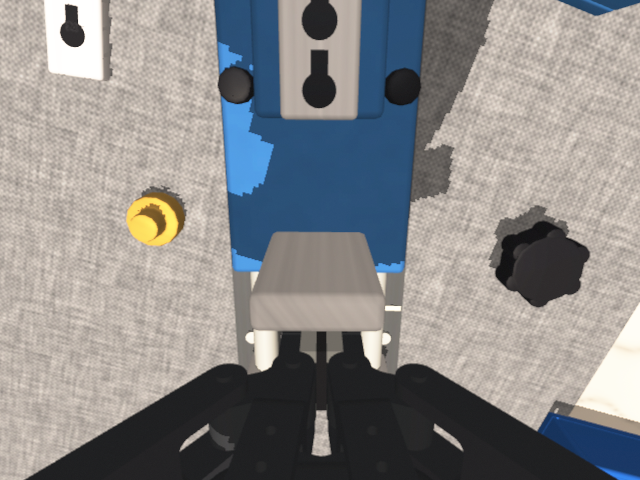

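Request:
step_arm --motion "0.007 0 0 0; 0.007 0 0 0; 0.007 0 0 0; 0.007 0 0 0; 0.007 0 0 0; 0.007 0 0 0; 0.007 0 0 0; 0.007 0 0 0"

```text
clock: 5.98
position: [0.5965, -0.0442, 0.0914]
ee_rot: [3.141, 0.0, 1.874]
force: [3.7, -2.1, -1.2]
finger_gap: 0.0
```

```bash
python3 - <<'E'
from h import *
s=ctrl.observe();print(s['position'],s['ee_rot'],s['force'])
im=ctrl.grab_frame('wrist');cv2.imwrite(f"pics/wrist4.png",im[:,:,::-1])
im=ctrl.grab_frame('scene');cv2.imwrite(f"pics/scene4.png",cv2.resize(im[200:300,240:440],None,fx=4,fy=4,interpolation=cv2.INTER_CUBIC)[:,:,::-1])
E
```

```text
[ 0.59646061 -0.04419845  0.09138382] [3.14131145e+00 4.33853770e-05 1.87361217e+00] [ 3.74329675 -2.09557336 -1.17325094]
```

View pics/wrist4.png

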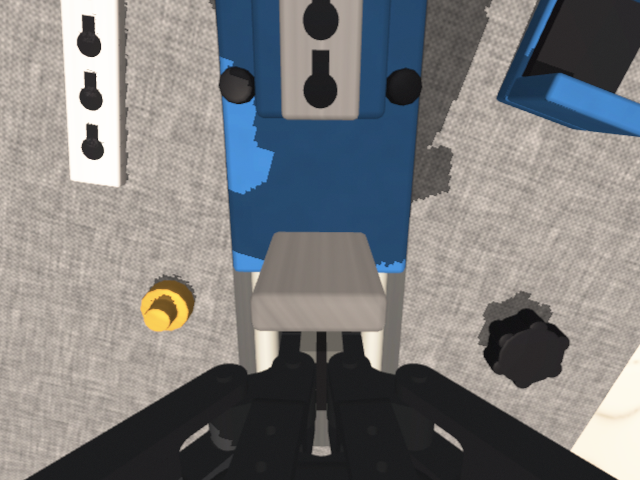

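View pics/scene4.png

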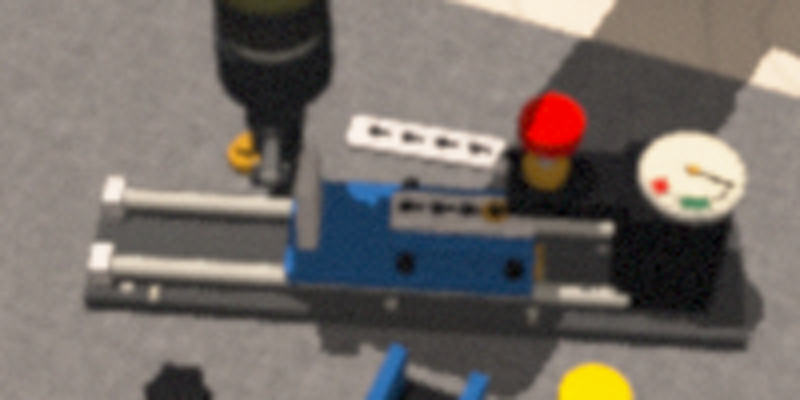

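```bash
python3 - <<'E'
from h import *
s=ctrl.observe();M=Ro.from_euler('xyz',s['ee_rot']).as_matrix()
for uv in((254,329),(384,329),(262,297),(374,297)):
    X=wplane(s,uv,.12);print(uv,(M.T@(X-s['position'])).round(4))
k=np.array([.5405,.128,.188]);print(M.T@(k-s['position']))
E
```

```text
(254, 329) [ 0.0132 -0.0204 -0.0288]
(384, 329) [ 0.0133  0.021  -0.0288]
(262, 297) [ 0.0246 -0.0173 -0.0288]
(374, 297) [ 0.0246  0.0174 -0.0288]
[ 0.18026165 -0.00130678 -0.09653035]
```

Tab is about 30 mm short of home (joint ≈ 0.110). I'll keep pushing, more slowly near the detent.

Request:
step_arm --motion "0.004 0 0 0; 0.004 0 0 0; 0.004 0 0 0; 0.004 0 0 0; 0.001 0 0 0"

```text
clock: 6.7
position: [0.5913, -0.0296, 0.0912]
ee_rot: [-3.141, 0.003, 1.873]
force: [0.4, -8.3, -0.9]
finger_gap: 0.004
```

Request:
step_arm --motion "0.002 0 0 0; 0.002 0 0 0"

```text
clock: 6.95
position: [0.59, -0.0257, 0.0912]
ee_rot: [-3.141, 0.002, 1.873]
force: [-0.0, -5.9, -0.6]
finger_gap: -0.001
```

Request:
step_arm --motion "0.002 0 0 0"

```text
clock: 7.08
position: [0.5893, -0.0233, 0.0912]
ee_rot: [-3.141, 0.001, 1.873]
force: [-0.7, -4.0, -0.3]
finger_gap: 0.001
```

Request:
step_arm --motion "0.002 0 0 0; 0.001 0 0 0; 0 0 0 0; 0 0 0 0"

```text
clock: 7.58
position: [0.5889, -0.0193, 0.0914]
ee_rot: [3.141, -0.001, 1.874]
force: [0.1, 0.3, 0.2]
finger_gap: 0.001
```

```bash
python3 - <<'E'
from h import *
s=ctrl.observe();print(s['position'],s['ee_rot'],s['force'])
im=ctrl.grab_frame('wrist');cv2.imwrite(f"pics/wrist5.png",im[:,:,::-1])
im=ctrl.grab_frame('scene');cv2.imwrite(f"pics/scene5.png",cv2.resize(im[200:300,240:440],None,fx=4,fy=4,interpolation=cv2.INTER_CUBIC)[:,:,::-1])
E
```

```text
[ 0.58892771 -0.01927276  0.09137899] [ 3.14091329e+00 -8.37524049e-04  1.87402875e+00] [0.11892365 0.3297099  0.20601954]
```

View pics/wrist5.png

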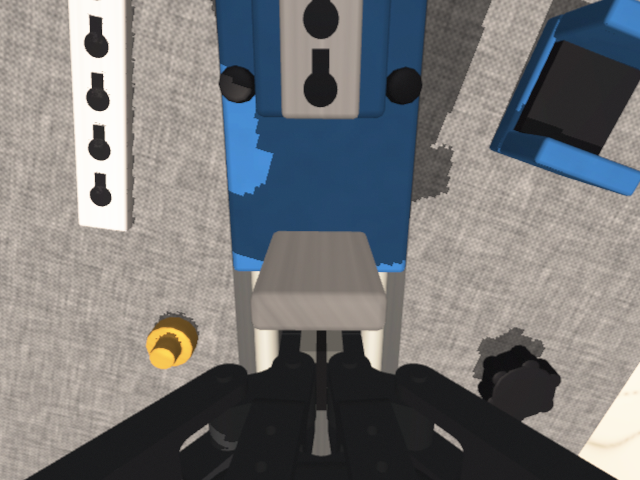

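View pics/scene5.png

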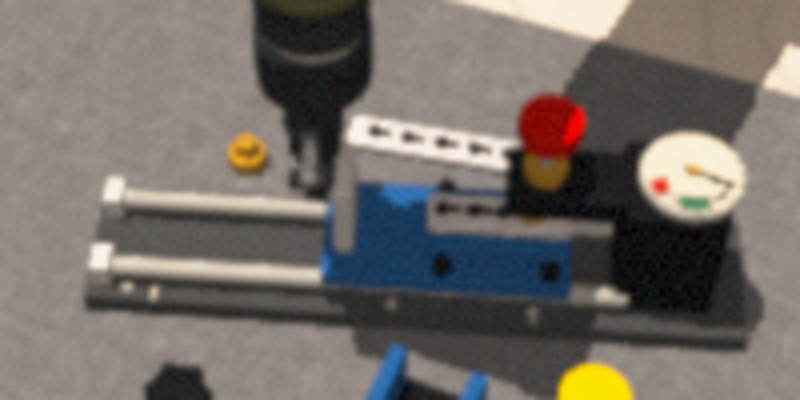

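Request:
step_arm --motion "0.001 0 0 0; 0 0 0 0; 0 0 0 0"

```text
clock: 8.05
position: [0.5884, -0.0188, 0.0913]
ee_rot: [3.142, -0.0, 1.874]
force: [0.5, 0.5, -1.0]
finger_gap: -0.001
```

Request:
step_arm --motion "0.001 0 0 0; 0 0 0 0; 0 0 0 0"

```text
clock: 8.43
position: [0.588, -0.0179, 0.0913]
ee_rot: [-3.142, -0.0, 1.874]
force: [-0.4, 0.1, -0.1]
finger_gap: 0.003
```

```bash
python3 - <<'E'
from h import *
s=ctrl.observe();print(s['position'])
im=ctrl.grab_frame('wrist')[:,:,::-1]
a=[cv2.imread(f'pics/wrist{i}.png')[200:420,220:420] for i in(4,5)]+[im[200:420,220:420]]
cv2.imwrite("pics/cmp6.png",np.hstack(a))
cv2.imwrite("pics/wrist6.png",im)
E
```

```text
[ 0.58803465 -0.01787028  0.0912742 ]
```

View pics/cmp6.png

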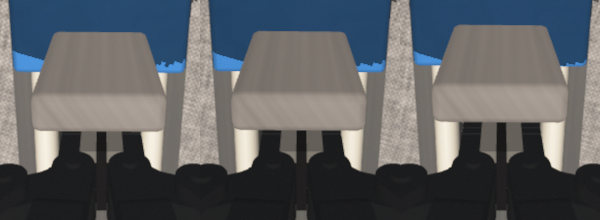

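```bash
python3 - <<'E'
from h import *
s=ctrl.observe();M=Ro.from_euler('xyz',s['ee_rot']).as_matrix()
for i in(5,6):
    g=cv2.cvtColor(cv2.imread(f'pics/wrist{i}.png'),cv2.COLOR_BGR2GRAY)[:,290:350].astype(float)
    p=np.median(g,1);print(i,p[310:340].astype(int))
X=wplane(s,(320,322),.12);k=np.array([.5405,.128,.188]);print('rear',M.T@(X-s['position']),M.T@(k-s['position']))
im=ctrl.grab_frame('side')
cv2.imwrite("pics/side6.png",cv2.resize(im[205:355,220:370],None,fx=4,fy=4,interpolation=cv2.INTER_CUBIC)[:,:,::-1])
E
```

```text
5 [152 151 151 151 150 150 150 150 150 150 149 149 149 149 148 148 145 139
 133 127  93  73  72  74  76  75  76  78  79  79]
6 [153 152 152 152 151 151 151 151 147 141 135 128  91  65  62  66  68  70
  73  74  74  74  75  76  78  77  77  79  81  81]
rear [ 0.01575551  0.00063835 -0.02870552] [ 0.15344311 -0.00190091 -0.09669008]
```

View pics/side6.png

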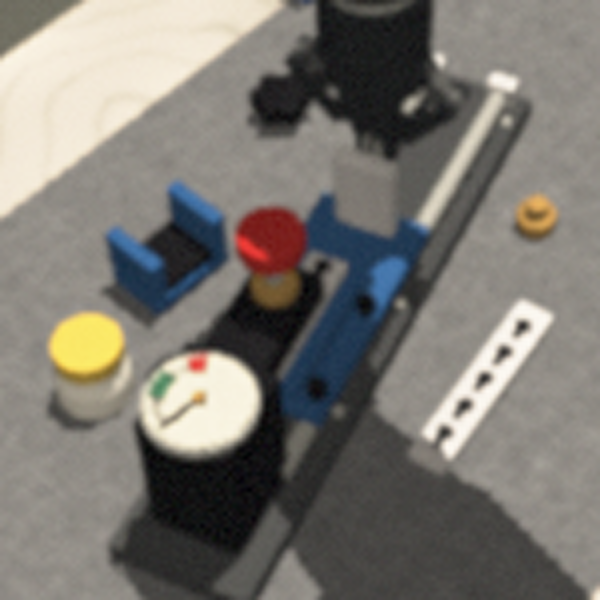

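The carrier snapped off the pusher. The tab measures about 130.7 mm from the knob axis (130 nominal), and the pusher force is zero. Next I'll back off and lift.

Request:
step_arm --motion "-0.01 0 0 0; -0.01 0 0 0; 0 0 -0.03 0; 0 0 -0.04 0; 0 0 -0.04 0; 0 0 -0.03 0; 0.0 0 0 0"

```text
clock: 9.4
position: [0.596, -0.0379, 0.2342]
ee_rot: [3.137, 0.002, 1.873]
force: [0.8, -0.1, -0.8]
finger_gap: 0.003
```

```bash
python3 - <<'E'
from h import *
s=ctrl.observe();print(s['position'],s['ee_rot'],s['force'])
im=ctrl.grab_frame('wrist')
cv2.imwrite("pics/wrist7.png",im[:,:,::-1])
M=Ro.from_euler('xyz',s['ee_rot']).as_matrix()
for im,f in((im,lambda c:wplane(s,c,.188)),(ctrl.grab_frame('scene'),lambda c:plane('scene',c,.188))):
    m=red(im).astype(np.uint8);k,l,st,c=cv2.connectedComponentsWithStats(m)
    for j in range(1,k):
        if st[j,4]>20: X=f(c[j]);print(st[j],c[j],X,M.T@(X-s['position']))
E
```

```text
[ 0.59602616 -0.03789992  0.23422183] [3.13671481e+00 2.00543283e-03 1.87288883e+00] [ 0.81691053 -0.08490153 -0.7834398 ]
[371 225  15  14 162] [377.62962963 231.03703704] [0.54911024 0.12985979 0.188     ] [0.17421358 0.00489643 0.04589697]
```

View pics/wrist7.png

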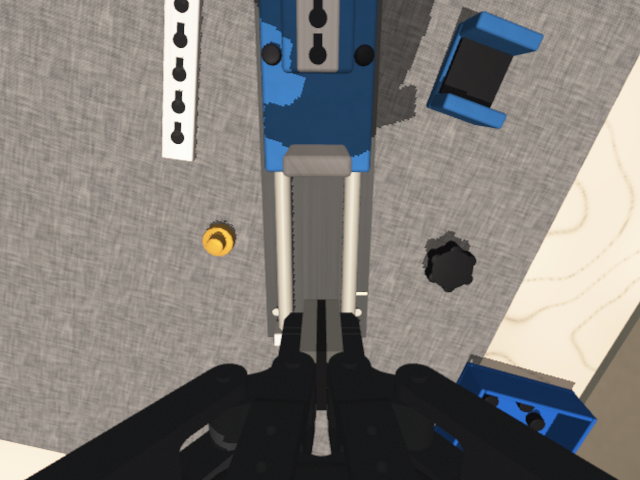

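Request:
step_arm --motion "0.025 0 0 0; 0.025 0 0 0; 0.025 0 0 0; 0.025 0 0 0; 0 0 0 0"

```text
clock: 10.12
position: [0.563, 0.0593, 0.2297]
ee_rot: [-3.139, -0.001, 1.876]
force: [0.1, -0.8, -0.4]
finger_gap: 0.003
```

```bash
python3 - <<'E'
from h import *
s=ctrl.observe();print(s['position'],s['ee_rot'],s['force'])
im=ctrl.grab_frame('wrist')
cv2.imwrite("pics/wrist8.png",im[:,:,::-1])
M=Ro.from_euler('xyz',s['ee_rot']).as_matrix()
h=cv2.cvtColor(im,cv2.COLOR_RGB2HSV)
m=((((h[...,0]<8)|(h[...,0]>172))&(h[...,1]>180)&(h[...,2]>50))).astype(np.uint8);k,l,st,c=cv2.connectedComponentsWithStats(m)
for j in range(1,k):
    if st[j,4]>100: X=wplane(s,c[j],.188);print(st[j],c[j],X,M.T@(X-s['position']))
E
```

```text
[0.56302969 0.05931837 0.22972717] [-3.13893656e+00 -6.25595870e-04  1.87567151e+00] [ 0.12397775 -0.78785178 -0.43844259]
[ 277   75   97  102 7636] [324.8898638 125.1724725] [0.54374462 0.12878514 0.188     ] [0.07202603 0.00256733 0.04176556]
```

View pics/wrist8.png

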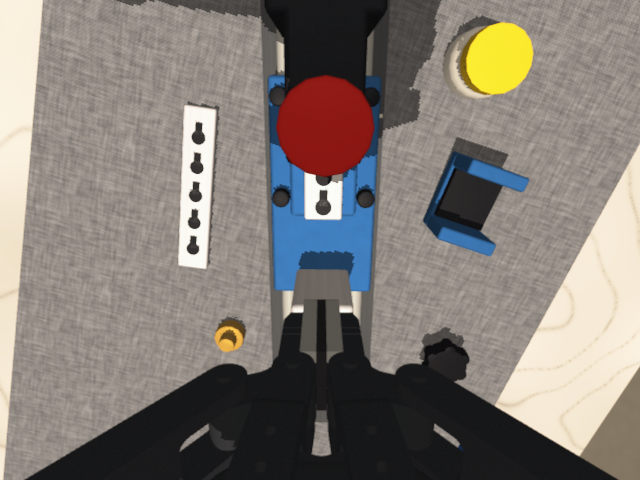

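The knob top is a clear disc at (325,125), which puts it 72 mm ahead of the tool and 2 mm to the side.

Request:
step_arm --motion "0.024 0.001 0 0; 0.024 0.001 0 0; 0.024 0 0 0; 0 0 0 0; 0 0 0.012 0; 0 0 0.012 0; 0 0 0.008 0; 0 0 0 0"

```text
clock: 11.18
position: [0.5441, 0.1272, 0.1982]
ee_rot: [-3.14, -0.0, 1.873]
force: [0.2, -0.7, 0.8]
finger_gap: 0.002
```

```bash
python3 - <<'E'
from h import *
s=ctrl.observe();print(s['position'],s['ee_rot'],s['force'])
im=ctrl.grab_frame('wrist');cv2.imwrite("pics/wrist9.png",im[:,:,::-1])
E
```

```text
[0.54407138 0.1271799  0.19815678] [-3.13963425e+00 -9.11197427e-05  1.87302354e+00] [ 0.2237517  -0.69186757  0.84588879]
```

View pics/wrist9.png

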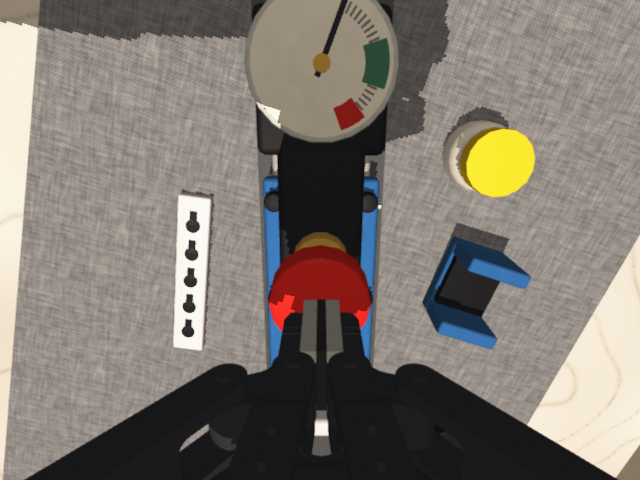

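The wrist camera now sees the dial. The needle pivots at (321,62) with its rest tip near (345,0), the green band is at (376,62) and the red zone at (349,113). I'll press gradually.

Request:
step_arm --motion "0 0 0.004 0; 0 0 0.004 0; 0 0 0.003 0; 0 0 0.003 0; 0 0 0 0"

```text
clock: 11.85
position: [0.5447, 0.1278, 0.1855]
ee_rot: [3.141, -0.0, 1.874]
force: [-1.7, 0.8, 4.2]
finger_gap: 0.0
```

Request:
step_arm --motion "0 0 0.002 0; 0 0 0.002 0; 0 0 0.002 0; 0 0 0 0"

```text
clock: 12.35
position: [0.5447, 0.1278, 0.1797]
ee_rot: [3.141, -0.0, 1.874]
force: [-2.3, 0.1, 7.1]
finger_gap: 0.001
```

```bash
python3 - <<'E'
from h import *
s=ctrl.observe();print(s['position'],s['ee_rot'],s['force'])
im=ctrl.grab_frame('wrist');cv2.imwrite("pics/wrist10.png",im[:,:,::-1])
E
```

```text
[0.54473497 0.1277851  0.17968775] [ 3.14119389e+00 -7.44135555e-05  1.87359329e+00] [-2.31014429  0.1246194   7.13028705]
```

View pics/wrist10.png

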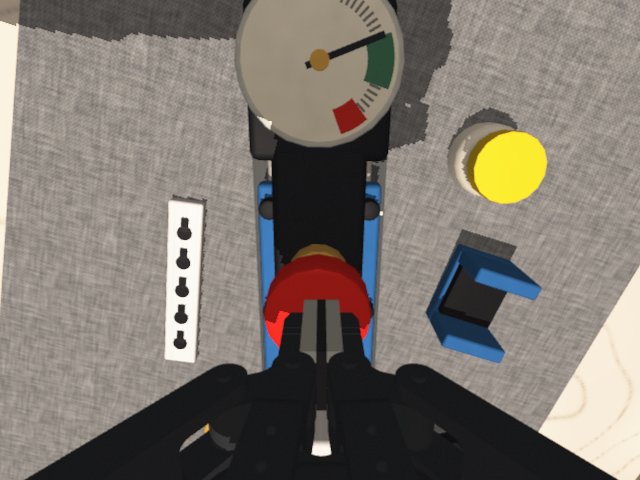

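The needle is at the start of the green band, with its tip at (384,34). It needs about 3.5 mm more.

Request:
step_arm --motion "0 0 0.0015 0; 0 0 0.001 0; 0 0 0.001 0; 0 0 0 0; 0 0 0 0"

```text
clock: 13.02
position: [0.5448, 0.1278, 0.1765]
ee_rot: [3.141, -0.0, 1.874]
force: [-3.2, -1.2, 7.9]
finger_gap: -0.004
```

```bash
python3 - <<'E'
from h import *
s=ctrl.observe();print(s['position'],s['ee_rot'],s['force'])
im=ctrl.grab_frame('wrist');cv2.imwrite("pics/wrist11.png",im[:,:,::-1])
E
```

```text
[0.54475509 0.1277957  0.17652351] [ 3.14098036e+00 -3.86409719e-05  1.87364677e+00] [-3.18401533 -1.18131353  7.87245939]
```

View pics/wrist11.png

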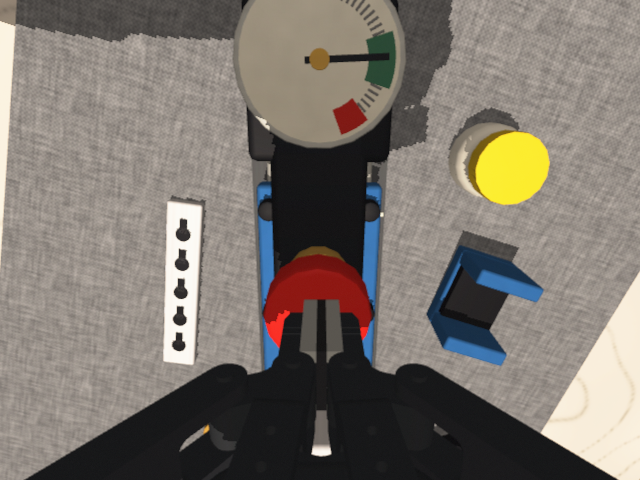

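The needle is in the middle of the green band, with its tip at (388,56). I'll hold for over 2 s, then check again.

Request:
step_arm --motion "0 0 0 0; 0 0 0 0; 0 0 0 0; 0 0 0 0; 0 0 0 0; 0 0 0 0; 0 0 0 0; 0 0 0 0"

```text
clock: 14.08
position: [0.5447, 0.1278, 0.1765]
ee_rot: [3.141, -0.0, 1.874]
force: [-3.1, -0.7, 8.7]
finger_gap: 0.002
```

Request:
step_arm --motion "0 0 0 0; 0 0 0 0; 0 0 0 0; 0 0 0 0; 0 0 0 0; 0 0 0 0; 0 0 0 0; 0 0 0 0"

```text
clock: 15.08
position: [0.5448, 0.1278, 0.1765]
ee_rot: [3.141, -0.0, 1.874]
force: [-2.5, -0.4, 8.7]
finger_gap: -0.0
```

Request:
step_arm --motion "0 0 0 0; 0 0 0 0; 0 0 0 0; 0 0 0 0"

```text
clock: 15.58
position: [0.5447, 0.1278, 0.1765]
ee_rot: [3.141, -0.0, 1.874]
force: [-3.8, -0.1, 8.3]
finger_gap: 0.002
```

```bash
python3 - <<'E'
from h import *
s=ctrl.observe();print(s['position'],s['force'])
a=ctrl.grab_frame('wrist')[:,160:480];b=cv2.resize(ctrl.grab_frame('scene')[200:300,240:440],None,fx=2.4,fy=2.4,interpolation=cv2.INTER_CUBIC)
c=cv2.resize(ctrl.grab_frame('side')[205:355,220:370],(480,480),interpolation=cv2.INTER_CUBIC)[120:360]
cv2.imwrite("pics/f12.png",np.hstack([a,np.vstack([b,c])])[:,:,::-1])
E
```

```text
[0.54474472 0.12780528 0.17652864] [-3.80047948 -0.11893056  8.32524632]
```

View pics/f12.png

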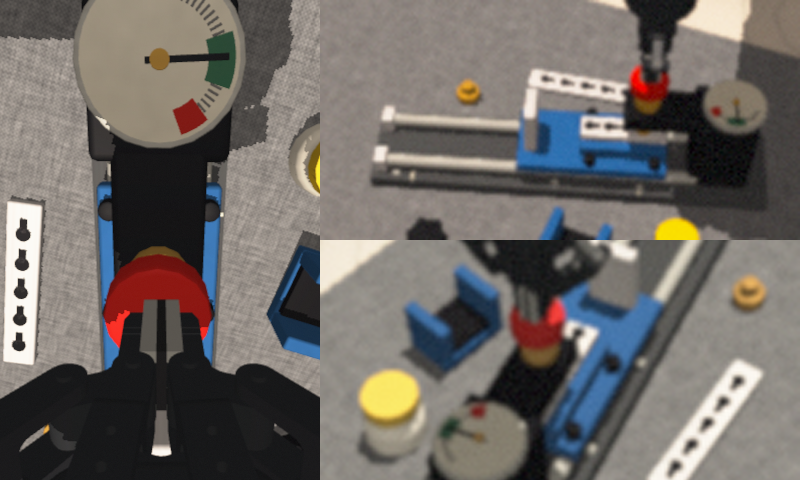

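```bash
python3 -c "
from workcell import ctrl
print(ctrl.finish_job())"
```

```text
the job is handed in; nothing more can be done
None
```

I pushed the carrier home first, then pressed the red knob until the needle stood in the middle of the green band. I held it there for about 2.5 s and handed the job in at about 16 s, still holding.

- **Carrier:** Pushing force peaked at about 8 N, then fell to zero as the detent drew the carrier forward off the fingers. The tab then measured about 130.7 mm from the knob axis, against 130 mm nominal. In the last pictures it was still at the station, judged by eye rather than measured again.
- **Knob:** The tool stood steady at 176.5 mm, which is about 11.5 mm of pin travel. The needle was at mid-green at the start and end of the hold, and it was not in the red in any picture.
- **Force:** The knob pushed back with about 8.3 to 8.7 N, slightly under the 9.2 N I expected. There was also 2.5 to 3.8 N sideways, probably from friction. Neither moved the needle.
- **Loose things:** I saw no contact with any of them, and those in the last pictures looked undisturbed. I made no separate check of the others.

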